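# Rack a board carrier on edge, turning it over the sloping rest

## Robot

A 6-joint arm with a two-finger parallel gripper is mounted at the origin on the work surface; the furniture and walls round the work are solid. World frame = base frame: x ahead of the robot, y to its left, z up, the work surface at z = 0. Lengths are in mm, angles in rad, forces in N, time in s.
With the tool pointing down it reaches from about 350 to 925 mm from the base axis. Payload 6.4 kg.
Tool frame: the origin (TCP) lies on the mounting face of the last link; the fingertips stand 173 mm ahead of it and the grasp point (between the pads) lies env.tcp_to_grasp ahead of it (env.tcp_to_grasp is the distance from the TCP to the grasp point, in mm); z points along the fingers, y is the line along which they close (so a half turn about z gives the same grasp; the last joint's range is limited). The gripper opens to 85 mm and grips with 20 to 120 N. Pads are 22 mm wide; open, the fingers measure 114 mm over their backs; the gripper's body (76 mm by 85 mm) begins 54 mm behind the grasp point. The pads swing forward as they close: fully open they stand 13 mm farther back than shut.
Start: joints at [0.931, 0.245, 1.558, -0, 1.339, -0.174], TCP at [291.939, 580.764, 404.69] pointing down, gripper open.
Joint ranges: [-3.13, 3.13], [-1.02, 2.26], [0.13, 2.54], [-0.95, 4.09], [0.21, 2.88], [-2.74, 2.74]. Speed limits (rad/s): [2.57, 2.57, 3.14, 3.14, 3.14, 3.14].

## Interface

Orientations are given as a rotation vector (axis times angle).
In Python, from bench import env, imaging gives the robot as it stands.
- The arm moves only by the tool drive_tool, never from a script. Its argument "targets" is a list that holds one entry, the list of rows, each a list of 4 numbers: the shift along the tool's x, y, z in m, then the turn about the tool's z in degrees. A call has 1 to 12 rows; each row is the pose to reach, as a shift and turn from the pose commanded when the call began, along the tool's axes at that moment; what a row does not reach only later rows make up. A row lasts 1/12 s, in which the tool goes at most 41.7 mm and 7.16 degrees, less where a joint would pass 70% of its speed; a pose out of reach is approached as far as the arm can. A call with a gripper value outside its range is refused whole. "claw" is the opening, from 0 (shut) to 1 (fully open), set as the call begins (left out, the last holds). The fingers move at their own pace and stop on an object; "squeeze" is the grip in N (left out, the last holds). Time passes only in rows, so rows that repeat a pose let the fingers close. It gives the time, the measured TCP pose, the force, the opening and the grip force at its end, in the units of the state.
- env.observe(): the state, without advancing time (a new reading comes with each control period).
- imaging.read_camera(name): name is "side" or "top" or "wrist"; returns a dict with "img" (420x560x3 uint8, red, green, blue), "range_z" (420x560 float32, mm along the optical axis (not along the pixel's ray), 0 where there is no reading), "intrinsics" (3x3 intrinsics, pixels), "R" (3x3) and "t" (3): a world point X has camera coordinates R X + t. Camera axes: x right, y down, z forward; pixel columns grow to the right and rows downward; lengths in mm; the calibration is good to about 2 mm. A picture is of the moment at which its call begins.
- env.close_job(): hands the job in; it is judged then, once.
The state is a dict: "time": time; "qpos": joint angles; "qd": joint speeds; "joint_efforts": joint torques, N m; "eef_pos": TCP position; "eef_rot": TCP orientation; "force": force on the tool from outside, world axes, zero at the start; "wrist_torque": the same for the moment, N m; "opening": finger opening in mm; "grip_force": force on a finger pad.
Only numpy, scipy, OpenCV 4.12 (cv2) and the standard library are available. Lean on these libraries where they do the work, as an engineer would, in place of code of your own. Each camera call takes 0.05 s, during which the arm holds its last target. There are 200 camera calls.

## Task

Lay the yellow board carrier on the sloping rest, ribbed grip end uppermost and board facing up, and let go of it there. Then take it again by its ribbed end and stand it, contacts down, in the free slot of the rack, pressing it fully home so that the stiff green contact bar goes right down. Leave the two stored carriers standing in their slots and do not disturb the tape roll and the screw tin.

Things in the scene. Friction and masses are not known exactly. Their poses are not given: they have to be found in the camera images.
- carrier: Yellow board carrier, flat tray 60 (x) x 110 (y) x 16 mm (z), 0.15 kg, with a blue circuit board; starts flat on the mat, board up. Origin: centre of its plain underside; z points out of the board side. The end at y = -55 mm is the ribbed grip end, solid over its last 32 mm, to be gripped across the 16 mm; the end at y = +55 mm carries brass contacts.
- grip_end (a point): Middle of the carrier's ribbed end face (0, -55, 8 mm in the carrier frame); axes as the carrier's
- contact_end (a point): Middle of the carrier's contact end face (0, +55, 8 mm in the carrier frame); axes as the carrier's
- rest: Fixed aluminium rest. Origin: on the mat; foot x +-33, y -42 to +46 mm, 5 mm high. A 46 mm wide plate rises at 45 deg towards -y (up-slope (0,-0.707,0.707), outward normal (0,0.707,0.707)), 75 mm long from a 12 mm high, 4 mm thick lip at its low +y end. A carrier set against the lip overhangs the plate's top edge by 35 mm, with free space behind.
- rest_corner (a point): The inner corner of plate and lip (0, 28, 10 mm in the rest's frame), mid-width; axes as the rest's
- rack: Fixed rack, black foot 92 (x) x 140 (y) x 12 mm, with three grey slots at y = -46, 0, +46 mm. Origin: centre of its underside, on the mat. A slot takes a carrier standing on its contact end: clear opening 64 (x) x 19 mm (y), floor 12 mm above the mat, walls up to 51 mm and flared lips up to 59 mm above it. Two slots hold stored black carriers.
- dock: Green contact block in the floor of the free slot, which differs from start to start. Origin: centre of the slot's floor, 12 mm above the mat; axes as the rack's. Its stiff sliding contact bar (44 x 8 mm) stands 7 mm above the floor and sinks flush when pressed.
- contacts (a joint): How far the contact bar has been pressed down, m: 0 up, 0.0068 flush with the slot floor. It needs about 9 N, and stays where it is pushed.
- stored_a: Black carrier with a red board, 60 (x) x 16 (y) x 110 mm (z) as it stands in its slot, loose. Origin: centre of its lower end, on the slot floor
- stored_b: Black carrier with a green board, otherwise like stored_a
- screw_tin: Loose round tin of screws, 68 mm across, 20 mm high; origin under its centre
- black_tape: Loose roll of black tape lying flat, 58 mm across, 19 mm high; origin under its centre

How it is judged:
By the outcome, as a careful person would: the job done as asked, in the order asked, and still so for the second after the job is handed in, with the robot touching nothing.
It also fails if it takes over 51 s, if anything falls off the work surface, if the arm or the gripper's body presses on something with over 40 N, if the wrist force passes 120 N, or if a joint passes its speed limit or range.

## Working session

There is one attempt and no reset: what is moved stays moved. The work goes in short steps, Python scripts to look and compute and a tool call to move; the robot and the scene stay as the last step left them, time stands still between calls to the robot, and variables do not carry over. Pictures are saved under pics/ and viewed, at most 10 in all, crops included, and the job is handed in when it is done.

Besides the shell and the picture viewer there is one more tool, called as name(argument=value, ...) on one line, values as JSON. drive_tool: Moves the arm, as the interface text tells. Its arguments: {"type":"object","properties":{"targets":{"type":"array"},"claw":{"type":"number"},"squeeze":{"type":"number"}},"required":["targets"]}

```bash
ls; mkdir -p pics; python3 - <<'E'
from bench import env, imaging
import cv2, numpy as np
print(env.observe(), env.tcp_to_grasp)
ims=[]
for n in ["side","top"]:
    c=imaging.read_camera(n); np.savez(f"{n}0.npz",**c)
    cv2.imwrite(f"pics/{n}0.png",c["img"][:,:,::-1]); print(n,c["R"].round(3).tolist(),c["t"],c["intrinsics"].tolist())
E
```

```text
pics
{'time': 0.0, 'qpos': array([ 9.30886698e-01,  2.45814693e-01,  1.55905579e+00,  2.84028071e-05,
        1.33872179e+00, -1.74080226e-01]), 'qd': array([ 2.46615235e-04,  5.13710062e-04, -3.64300094e-04,  2.02991345e-05,
        5.26714370e-04, -4.01312940e-04]), 'joint_efforts': array([ 9.93074900e-04, -4.29508495e+01, -3.26130009e+01, -8.29421379e-05,
        5.24047020e-03,  6.77628449e-06]), 'eef_pos': array([291.7926127 , 580.55647595, 403.55713563]), 'eef_rot': array([-7.24946294e-01, -3.05596414e+00,  2.86649507e-03]), 'force': array([-0.88564663, -1.00211415, -0.21966865]), 'wrist_torque': array([-0.0221066 , -0.01678918,  0.03173775]), 'grip_force': 0.0, 'opening': 85.40650904894748} 154.70000000000002
side [[0.759, -0.65, 0.017], [-0.506, -0.607, -0.613], [0.409, 0.457, -0.79]] [-283.77966996  285.65418823  895.87415218] [[430.8311143819848, 0.0, 283.16632410454605], [0.0, 430.8311143819848, 200.31885557385007], [0.0, 0.0, 1.0]]
top [[0.023, -1.0, 0.011], [-0.996, -0.024, -0.085], [0.085, -0.009, -0.996]] [  47.92584501  455.89575048 1381.93655301] [[483.7703345851262, 0.0, 288.5296921706221], [0.0, 483.7703345851262, 209.74327008285226], [0.0, 0.0, 1.0]]
```

View pics/side0.png

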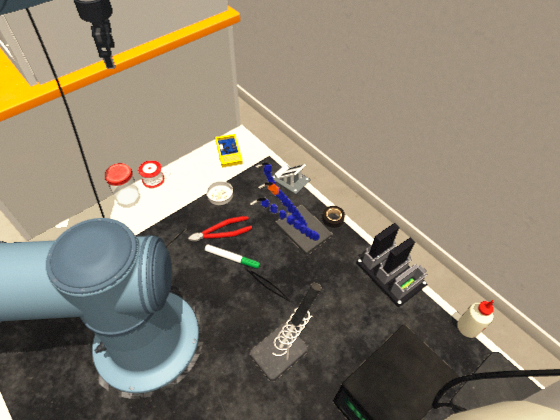

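View pics/top0.png

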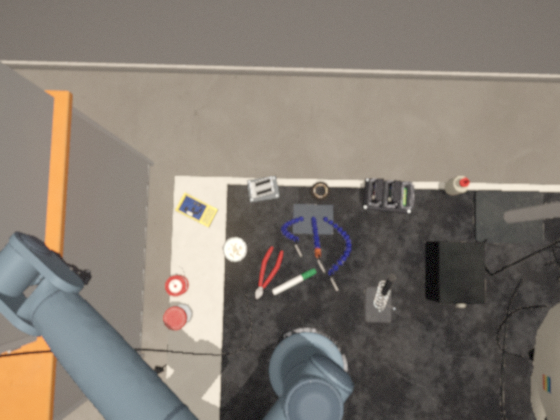

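```bash
cat > h.py <<'E'
import numpy as np, cv2
def cloud(c):
    z=c["range_z"].astype(float); K=c["intrinsics"]; v,u=np.indices(z.shape)
    P=np.stack([(u-K[0,2])*z/K[0,0],(v-K[1,2])*z/K[1,1],z],-1)
    W=(P-c["t"])@c["R"]; W[z==0]=np.nan; return W
def proj(c,X):
    p=(np.asarray(X,float)@c["R"].T+c["t"])@c["intrinsics"].T; return p[...,:2]/p[...,2:]
E
python3 - <<'E'
from h import *
S=dict(np.load("side0.npz")); T=dict(np.load("top0.npz"))
def crop(c,x,y,w,h,s): return cv2.resize(c["img"][y:y+h,x:x+w,::-1],None,fx=s,fy=s,interpolation=cv2.INTER_CUBIC)
a=np.zeros((600,800,3),np.uint8)
for im,x,y in [(crop(S,205,125,60,50,5),0,0),(crop(S,265,150,60,50,5),0,250),(crop(S,350,220,90,90,4),300,0),(crop(T,170,175,120,60,4),300,360)]:
    a[y:y+im.shape[0],x:x+im.shape[1]]=im[:600-y,:800-x]
cv2.imwrite("pics/crop0.png",a)
for n,c in (("s",S),("t",T)):
    W=cloud(c); hsv=cv2.cvtColor(c["img"],cv2.COLOR_RGB2HSV)
    print(n,"z bg",np.nanmedian(W[250:300,200:340,2] if n=="t" else W[250:260,190:240,2]))
    y=cv2.inRange(hsv,(22,120,100),(35,255,255)); 
    y|=cv2.inRange(hsv,(100,90,50),(130,255,255))
    u0,v0,u1,v1=(205,125,250,172) if n=="s" else (170,185,222,232)
    m=np.zeros_like(y);m[v0:v1,u0:u1]=y[v0:v1,u0:u1]
    p=W[m>0]; p=p[~np.isnan(p[:,0])]
    print(n,"carrier",len(p),np.median(p,0),cv2.minAreaRect(p[:,:2].astype(np.float32)))
E
```

```text
s z bg 0.15274191447842544
s carrier 566 [446.93002751 320.98016701   9.01691688] ((516.4649047851562, 470.3349304199219), (431.27410888671875, 58.765323638916016), 64.4361801147461)
t z bg 1.5331853881473907
t carrier 104 [462.44501877 348.67754236   5.99339615] ((456.1650390625, 339.8089599609375), (57.644283294677734, 36.59714126586914), 63.1928825378418)
```

View pics/crop0.png

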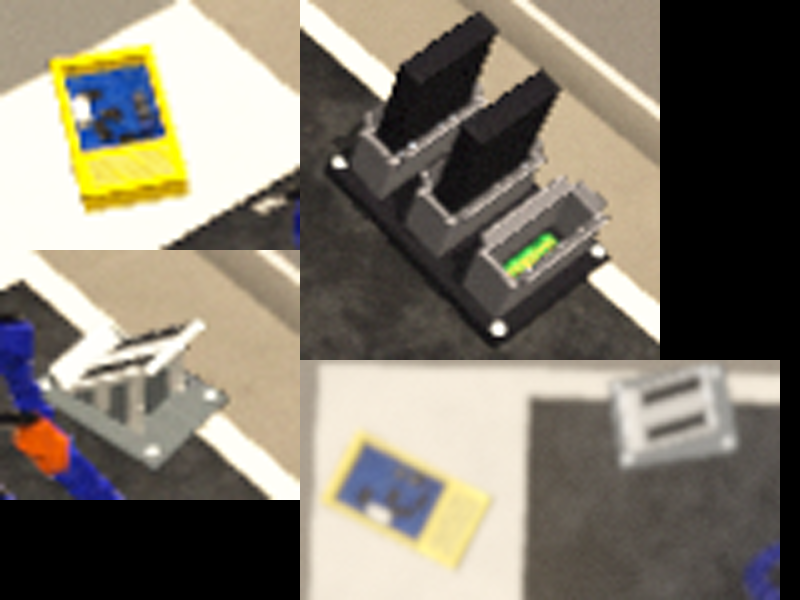

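```bash
python3 - <<'E'
from h import *
S=dict(np.load("side0.npz")); T=dict(np.load("top0.npz"))
W=cloud(S)
from scipy.spatial.transform import Rotation as R
def near(u,v): return W[v,u].round(0)
# picks in full-res side px: crop(x0,y0)+px/scale
for n,x0,y0,s,ox,oy,pts in [("carrier",205,125,5,0,0,[(55,62),(152,52),(82,190),(185,180)]),("rest",265,150,5,0,250,[(45,383-0),(152,465),(215,395),(60,385),(195,325),(110,370)]),("rack",350,220,4,300,0,[(338,162),(497,328),(598,250)])]:
    for (a,b) in pts:
        u=x0+(a-ox)/s; v=y0+(b-oy)/s
        K=S["intrinsics"]; d=np.array([(u-K[0,2])/K[0,0],(v-K[1,2])/K[1,1],1])
        o=-S["R"].T@S["t"]; r=S["R"].T@d; h={"carrier":16,"rest":5,"rack":12}[n]
        print(n,(a,b),"ray@h",(o+r*(h-o[2])/r[2]).round(0),"depth",near(int(round(u)),int(round(v))))
# rest: points cloud in the region, z in 12..75
reg=W[155:200,270:312].reshape(-1,3); p=reg[(reg[:,2]>12)&(reg[:,2]<80)]; print(len(p)); 
for lo in range(12,80,8):
    q=p[(p[:,2]>=lo)&(p[:,2]<lo+8)]
    if len(q): print(lo,len(q),q.min(0).round(),q.max(0).round(),np.median(q,0).round())
E
```

```text
carrier (55, 62) ray@h [445. 381.  16.] depth [449. 387.  11.]
carrier (152, 52) ray@h [493. 353.  16.] depth [497. 361.   9.]
carrier (82, 190) ray@h [399. 290.  16.] depth [401. 295.  10.]
carrier (185, 180) ray@h [447. 260.  16.] depth [451. 266.   8.]
rest (45, 383) ray@h [484. 168.   5.] depth [485. 168.   3.]
rest (152, 465) ray@h [491.  88.   5.] depth [491.  90.   3.]
rest (215, 395) ray@h [549. 102.   5.] depth [550. 103.   4.]
rest (60, 385) ray@h [490. 161.   5.] depth [490. 161.   5.]
rest (195, 325) ray@h [576. 147.   5.] depth [540. 112.  59.]
rest (110, 370) ray@h [518. 152.   5.] depth [498. 131.  38.]
rack (338, 162) ray@h [ 468. -163.   12.] depth [ 468. -164.   16.]
rack (497, 328) ray@h [ 459. -290.   12.] depth [ 459. -290.   12.]
rack (598, 250) ray@h [ 539. -296.   12.] depth [ 538. -295.   14.]
252
12 76 [487. 110.  12.] [536. 174.  20.] [505. 160.  15.]
20 36 [491. 110.  20.] [538. 152.  28.] [504. 141.  24.]
28 30 [491. 110.  28.] [537. 143.  36.] [507. 134.  32.]
36 31 [494. 113.  36.] [541. 136.  43.] [508. 129.  40.]
44 22 [497. 110.  44.] [538. 127.  51.] [509. 122.  47.]
52 38 [498. 103.  52.] [544. 121.  60.] [518. 111.  58.]
60 19 [500. 102.  60.] [541. 116.  63.] [518. 107.  61.]
```

```bash
cat >> h.py <<'E'
from scipy.spatial.transform import Rotation as R
def tool(o): return R.from_rotvec(o["eef_rot"]).as_matrix(), np.asarray(o["eef_pos"])
def go(o,G,ydeg,l=154.7):
    """shift(mm, tool axes) and turn(deg) to bring grasp point to G with tool y axis along ydeg (mod 180)"""
    M,p=tool(o); d=M.T@(np.asarray(G,float)-(p+M[:,2]*l))
    cur=np.degrees(np.arctan2(M[1,1],M[0,1])); t=-(ydeg-cur); t=(t+90)%180-90
    print("shift mm",d.round(1),"turn",round(t,1),"y now",round(cur,1),"j6",np.degrees(o["qpos"][5]).round(1),"j1",np.degrees(o["qpos"][0]).round(1),"rows",round(max(np.linalg.norm(d)/41,abs(t)/7.1),1)); return d,t
def ray(c,u,v,h):
    K=c["intrinsics"]; d=np.array([(u-K[0,2])/K[0,0],(v-K[1,2])/K[1,1],1])
    o=-c["R"].T@c["t"]; r=c["R"].T@d; return o+r*(h-o[2])/r[2]
E
python3 - <<'E'
from h import *
from bench import env,imaging
o=env.observe(); M,p=tool(o); print(M.round(3))
c=imaging.read_camera("wrist"); cc=-c["R"].T@c["t"]
print("cam in tool",(M.T@(cc-p)).round(1),(c["R"]@M).round(3).tolist(),c["intrinsics"][0,0])
go(o,(446,321,250),-26.6)
E
```

```text
[[-0.893  0.449 -0.001]
 [ 0.449  0.893 -0.001]
 [ 0.    -0.002 -1.   ]]
cam in tool [72.1  1.5 29.9] [[0.0, 1.0, -0.001], [-0.958, -0.0, -0.285], [-0.285, 0.001, 0.958]] 345.6848844009715
shift mm [-254.4 -162.4   -0.8] turn 89.9 y now 63.3 j6 -10.0 j1 53.3 rows 12.7
```

drive_tool(targets=[[[-0.254,-0.162,0.03,90],[-0.254,-0.162,0.03,90],[-0.254,-0.162,0.03,90],[-0.254,-0.162,0.03,90],[-0.254,-0.162,0.03,90],[-0.254,-0.162,0.03,90],[-0.254,-0.162,0.03,90],[-0.254,-0.162,0.03,90],[-0.254,-0.162,0.03,90],[-0.254,-0.162,0.03,90],[-0.254,-0.162,0.03,90],[-0.254,-0.162,0.03,90]]], claw=1, squeeze=30)

```text
time: 1.15
eef_pos: [446.1, 321.6, 374.4]
eef_rot: [-2.62, -1.734, 0.001]
force: [0.6, 1.1, -0.2]
opening: 85.3
grip_force: 0.0
```

drive_tool(targets=[[[0,0,0,4],[0,0,0,4],[0,0,0,4]]])

```text
time: 1.4
eef_pos: [446.0, 321.9, 374.4]
eef_rot: [-2.672, -1.653, 0.001]
force: [0.0, -0.5, 0.1]
opening: 85.6
grip_force: 0.0
```

```bash
python3 - <<'E'
from h import *
from bench import env,imaging
o=env.observe(); print(o["time"]); go(o,(446,321,8),-26.6)
c=imaging.read_camera("wrist"); np.savez("w1.npz",**c); cv2.imwrite("pics/w1.png",c["img"][:,:,::-1])
E
```

```text
1.4
shift mm [ -0.7   0.5 211.7] turn 0.1 y now -26.5 j6 50.5 j1 24.0 rows 5.2
```

View pics/w1.png

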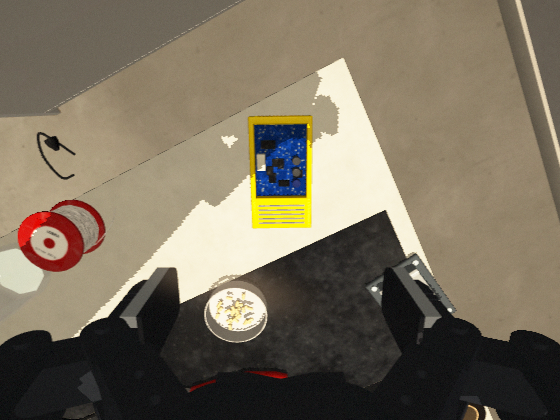

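```bash
python3 - <<'E'
from h import *
from bench import env
c=dict(np.load("w1.npz")); o=env.observe()
hsv=cv2.cvtColor(c["img"],cv2.COLOR_RGB2HSV)
m=cv2.inRange(hsv,(22,150,100),(35,255,255))|cv2.inRange(hsv,(100,120,40),(130,255,255))
n,l,st,ce=cv2.connectedComponentsWithStats(m); i=l[212,281]; print(st[i])
v,u=np.where(l==i); p=np.array([ray(c,a,b,16)[:2] for a,b in zip(u,v)],np.float32)
r=cv2.minAreaRect(p); print(r); 
W=cloud(c)[l==i]; print("z",np.nanmedian(W,0))
ang=r[2] if r[1][0]<r[1][1] else r[2]+90
ang=(ang+90)%180-90; print("x-axis ang",ang)
ya=np.radians(ang+90); G=np.array([*r[0],0])+22*np.array([np.cos(ya),np.sin(ya),0])
G[2]=20; print(G); go(o,G,ang)
E
```

```text
[ 248  115   65  113 5513]
((451.7261047363281, 331.7622375488281), (109.0860824584961, 59.21607971191406), 64.0355224609375)
z [454.36696207 333.17806338  11.10199518]
x-axis ang -25.9644775390625
[461.35800888 351.54168199  20.        ]
shift mm [ 33.4   0.5 199.8] turn -0.6 y now -26.5 j6 50.5 j1 24.0 rows 4.9
```

```bash
cat >> h.py <<'E'
from scipy.optimize import minimize
def box(x,y,a,dx,dy,z0,z1):
    P=np.array([[i*dx,j*dy,k] for i in(-.5,.5) for j in(-.5,.5) for k in(z0,z1)],float)
    P[:,:2]=P[:,:2]@np.array([[np.cos(a),np.sin(a)],[-np.sin(a),np.cos(a)]])+[x,y]; return P
def sil(c,P,s=4):
    m=np.zeros((420*s,560*s),np.uint8); h=cv2.convexHull((proj(c,P)*s+s/2).round().astype(np.int32)); cv2.fillConvexPoly(m,h,1); return m
def fit(c,mask,x0,dims):
    M=cv2.resize(mask,None,fx=4,fy=4,interpolation=cv2.INTER_LINEAR)>127
    f=lambda q:1-(lambda s:(s&M).sum()/(s|M).sum())(sil(c,box(q[0],q[1],np.radians(q[2]),*dims))>0)
    return minimize(f,x0,method="Nelder-Mead",options=dict(initial_simplex=[x0,np.add(x0,(8,0,0)),np.add(x0,(0,8,0)),np.add(x0,(0,0,6))],xatol=.1))
E
python3 - <<'E'
from h import *
for n in("side0","top0","w1"):
    c=dict(np.load(n+".npz")); hsv=cv2.cvtColor(c["img"],cv2.COLOR_RGB2HSV)
    m=cv2.inRange(hsv,(18,110,70),(36,255,255))|cv2.inRange(hsv,(100,90,30),(130,255,255))
    m=cv2.morphologyEx(m,cv2.MORPH_CLOSE,np.ones((5,5)))
    nn,l,st,ce=cv2.connectedComponentsWithStats(m); u,v={"side0":(229,152),"top0":(197,209),"w1":(281,212)}[n]
    i=l[v-3:v+4,u-3:u+4].max(); r=fit(c,np.uint8(l==i)*255,(450,328,-26),(60,110,0,16)); print(n,st[i],r.x,r.fun)
E
```

```text
side0 [215 134  28  34 670] [447.48868882 326.94885908 -26.34636022] 0.05235602094240843
top0 [177 195  24  23 177] [449.91724537 327.984375   -21.67144097] 0.7815203955500618
w1 [ 248  115   65  114 6366] [451.70640759 331.53050651 -25.87296672] 0.10759488119567406
```

```bash
python3 - <<'E'
from h import *
c=dict(np.load("w1.npz")); W=cloud(c)
for u,v in [(281,170),(281,212),(230,190),(335,150),(300,90),(290,245),(180,280),(236,310),(350,260)]: print((u,v),W[v-1:v+2,u-1:u+2].reshape(-1,3).mean(0).round(1))
c=dict(np.load("top0.npz")); Q=[]
for a,b in [(325,500),(365,435),(492,490),(455,565)]: Q.append(ray(c,170+(a-300)/4-.4,175+(b-360)/4-.4,16)); print(Q[-1].round(1))
print(np.mean(Q,0))
c=dict(np.load("side0.npz")); W=cloud(c)
for u,v in [(225,165),(228,150),(210,160),(245,150),(245,165)]: print((u,v),W[v-1:v+2,u-1:u+2].reshape(-1,3).mean(0).round(1))
E
```

```text
(281, 170) [453.1 333.1   5.5]
(281, 212) [434.9 296.7  14.7]
(230, 190) [nan nan nan]
(335, 150) [nan nan nan]
(300, 90) [502.8 392.5  -1.8]
(290, 245) [424.7 254.3  -2.3]
(180, 280) [296.4 271.2  -2.3]
(236, 310) [340.1 217.3  12.4]
(350, 260) [475.7 210.7   0.9]
[447.5 384.8  16. ]
[495.5 357.8  16. ]
[457.7 264.4  16. ]
[402.7 289.1  16. ]
[450.83543169 324.03223147  16.        ]
(225, 165) [408.  287.4   3.9]
(228, 150) [448.8 329.4   3.2]
(210, 160) [390.5 336.2  -4.1]
(245, 150) [490.3 304.9  -4.5]
(245, 165) [454.3 257.8  -3.5]
```

drive_tool(targets=[[[0.032,0.0005,0.06,-0.6],[0.032,0.0005,0.1,-0.6],[0.032,0.0005,0.14,-0.6],[0.032,0.0005,0.17,-0.6],[0.032,0.0005,0.19,-0.6],[0.032,0.0005,0.2,-0.6],[0.032,0.0005,0.2045,-0.6],[0.032,0.0005,0.2045,-0.6]]])

```text
time: 2.12
eef_pos: [461.2, 350.4, 170.4]
eef_rot: [2.664, 1.665, 0.0]
force: [-0.2, -0.8, -0.0]
opening: 85.6
grip_force: 0.0
```

drive_tool(targets=[[[0,0,0,0],[0,0,0,0],[0,0,0,0],[0,0,0,0],[0,0,0,0],[0,0,0,0]]], claw=0.4, squeeze=25)

```text
time: 2.62
eef_pos: [462.1, 350.9, 172.9]
eef_rot: [2.664, 1.664, 0.007]
force: [-0.9, 0.2, 7.3]
opening: 59.3
grip_force: 27.5
```

drive_tool(targets=[[[0,0,-0.03,0],[0,0,-0.06,0],[0,0,-0.1,0],[0,0,-0.14,0],[0,0,-0.16,0],[0,0,-0.16,0]]])

```text
time: 3.12
eef_pos: [462.4, 351.1, 337.5]
eef_rot: [2.663, 1.664, 0.02]
force: [2.3, -0.1, -1.2]
opening: 58.8
grip_force: 29.1
```

```bash
python3 - <<'E'
from h import *
from bench import env,imaging
o=env.observe(); print(o["time"],o["opening"],o["eef_pos"]); go(o,(531,31,200),9)
c=dict(np.load("side0.npz")); W=cloud(c)
for u,v in [(300,150),(320,170),(380,210),(340,165),(400,190)]: print((u,v),W[v,u].round())
E
```

```text
3.1167 58.818388899831334 [462.37165584 351.10734688 337.48760029]
shift mm [-259.   201.   -18.2] turn -35.0 y now -26.0 j6 52.0 j1 26.0 rows 8.0
(300, 150) [1112.  708. -725.]
(320, 170) [1097.  541. -727.]
(380, 210) [1126.  172. -706.]
(340, 165) [1140.  456. -648.]
(400, 190) [1137.  117. -518.]
```

drive_tool(targets=[[[-0.259,0.201,-0.018,-35],[-0.259,0.201,-0.018,-35],[-0.259,0.201,-0.018,-35],[-0.259,0.201,-0.018,-35],[-0.259,0.201,-0.018,-35],[-0.259,0.201,-0.018,-35],[-0.259,0.201,-0.018,-35],[-0.259,0.201,-0.018,-35],[-0.259,0.201,-0.018,-35],[-0.259,0.201,-0.018,-35],[-0.259,0.201,-0.018,-35],[-0.259,0.201,-0.018,-35]]])

```text
time: 4.12
eef_pos: [527.3, 30.1, 347.0]
eef_rot: [-2.039, -2.387, 0.001]
force: [-0.1, -0.2, -1.9]
opening: 59.1
grip_force: 29.1
```

```bash
python3 - <<'E'
from h import *
from bench import env,imaging
o=env.observe(); print(o["time"],o["opening"],o["eef_pos"]); go(o,(531,31,200),9)
c=imaging.read_camera("wrist"); np.savez("w2.npz",**c); cv2.imwrite("pics/w2.png",c["img"][:,:,::-1])
E
```

```text
4.1167 59.133710822042346 [527.25070187  30.06316947 346.97154133]
shift mm [ 0.2  4.1 -7.7] turn -0.0 y now 9.0 j6 -18.1 j1 -9.1 rows 0.2
```

View pics/w2.png

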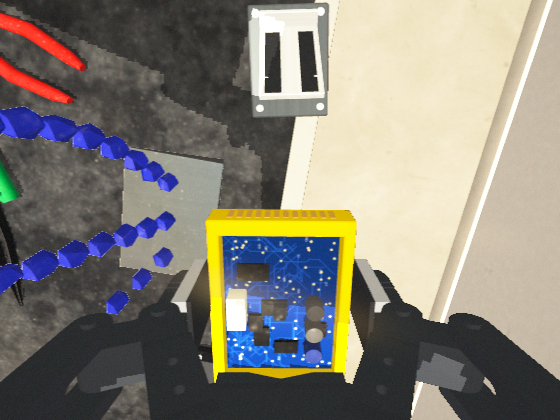

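```bash
python3 - <<'E'
from h import *
from bench import env,imaging
o=env.observe(); M,p=tool(o); c=dict(np.load("w2.npz")); W=cloud(c)
zt=p[2]-173+16
for u,v,h in [(208,221,zt),(354,221,zt),(209,210,zt-16),(353,210,zt-16)]:
    X=ray(c,u,v,h); print("carrier end tool frame",(M.T@(X-p)).round(1), W[v+4,u].round())
C=[ray(c,u,v,5) for u,v in [(249,8),(327,4),(327,114),(253,116)]]
for X in C: print(X.round(1))
C=np.array(C); print("mean",C.mean(0), "yaw x:",np.degrees(np.arctan2(*(C[1]-C[0]+C[2]-C[3])[1::-1])),"yaw y:",np.degrees(np.arctan2(*(C[0]-C[3]+C[1]-C[2])[1::-1]))-90)
print("len",np.linalg.norm(C[0]-C[1]),np.linalg.norm(C[2]-C[3]),np.linalg.norm(C[1]-C[2]),np.linalg.norm(C[0]-C[3]))
S=[ray(c,u,v,5) for u,v in [(254,14),(320,10),(320,106),(260,108)]]; print("screws",np.mean(S,0))
# profile of plate in the middle: along column ~ 289
for v in range(10,110,6): print(v,W[v,289].round(1),W[v,284].round(1))
E
```

```text
carrier end tool frame [ 30.5 -26.5 157.1] [496.  54. 188.]
carrier end tool frame [ 30.5  30.  157. ] [553.  63. 187.]
carrier end tool frame [ 30.1 -29.3 173.1] [467.   0.  17.]
carrier end tool frame [ 30.1  32.9 173. ] [ 793. -183. -722.]
[480.  173.8   5. ]
[541.4 186.4   5. ]
[557.9 102.9   5. ]
[494.5  91.1   5. ]
mean [518.46466685 138.56465548   5.        ] yaw x: 11.032816376015358 yaw y: 10.56397512504526
len 62.65641467684148 64.5353973246495 85.11949913117627 83.92753002297991
screws [517.87380942 139.68315741   5.        ]
10 [512.3 174.2  18.6] [508.4 173.8  17.7]
16 [512.9 170.3  17.8] [509.1 169.7  17.5]
22 [513.6 166.9  14.2] [509.6 166.5  13. ]
28 [514.2 162.9  13. ] [510.3 162.3  13.1]
34 [515.  157.8  17.9] [511.1 157.3  17. ]
40 [515.7 152.4  24.3] [511.9 151.8  24.8]
46 [516.4 147.7  28. ] [512.6 147.1  27.9]
52 [517.1 142.8  33. ] [513.4 142.3  32.5]
58 [517.8 138.   38.5] [514.1 137.4  38.4]
64 [518.5 133.6  40.9] [514.8 132.8  43.1]
70 [519.1 128.9  47.5] [515.5 128.3  47.5]
76 [519.7 124.7  49.8] [516.2 124.   51.3]
82 [520.3 120.2  55.9] [516.8 119.7  55.7]
88 [520.9 116.1  60.2] [517.5 115.5  60.2]
94 [521.5 112.   63.7] [518.1 111.4  63.8]
100 [523.3 109.2   5.6] [519.1 108.5   6. ]
106 [524.1 104.3   6. ] [519.9 103.6   6. ]
```

```bash
python3 - <<'E'
from h import *
from bench import env
o=env.observe(); go(o,(515.3,145.2,250-154.7),10.8)
E
```

```text
shift mm [115.    6.6  97.3] turn -1.8 y now 9.0 j6 -18.1 j1 -9.0 rows 3.7
```

drive_tool(targets=[[[0.04,0.003,0.02,-1.8],[0.075,0.006,0.05,-1.8],[0.1,0.0066,0.08,-1.8],[0.115,0.0066,0.097,-1.8],[0.115,0.0066,0.097,-1.8],[0.115,0.0066,0.097,-1.8]]])

```text
time: 4.67
eef_pos: [515.0, 145.9, 249.4]
eef_rot: [-1.996, -2.422, 0.004]
force: [-0.0, 0.2, -0.6]
opening: 59.1
grip_force: 29.1
```

drive_tool(targets=[[[0,0,0.006,0],[0,0,0.012,0],[0,0,0.016,0],[0,0,0.02,0],[0,0,0.024,0],[0,0,0.028,0],[0,0,0.032,0],[0,0,0.036,0],[0,0,0.04,0],[0,0,0.043,0],[0,0,0.043,0]]], squeeze=20)

```text
time: 5.58
eef_pos: [517.5, 143.9, 209.9]
eef_rot: [2.004, 2.418, 0.004]
force: [-1.9, 4.2, 6.6]
opening: 58.9
grip_force: 37.4
```

```bash
python3 - <<'E'
from h import *
from bench import env,imaging
o=env.observe(); print(o["time"],o["opening"]); go(o,(515.3,145.2,50.9),10.8)
w=imaging.read_camera("wrist"); s=imaging.read_camera("side")
a=np.zeros((420,800,3),np.uint8); a[:,:400]=cv2.resize(s["img"][130:214,250:330,::-1],(400,420),interpolation=cv2.INTER_CUBIC); a[:,400:]=cv2.resize(w["img"][:,:,::-1],(400,300))[:300,:,:].repeat(1,0) if False else cv2.copyMakeBorder(cv2.resize(w["img"][:,:,::-1],(400,300)),0,120,0,0,0)
cv2.imwrite("pics/p3.png",a)
E
```

```text
5.5833 58.90444015405803
shift mm [ 1.6 -2.3  4.3] turn -0.1 y now 10.7 j6 -7.3 j1 3.4 rows 0.1
```

View pics/p3.png

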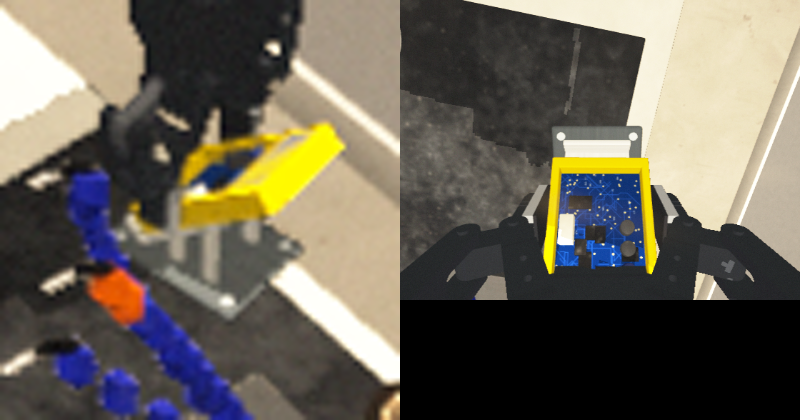

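drive_tool(targets=[[[0,0,0.002,0],[0.001,0,0.004,0],[0.002,0,0.006,0],[0.003,0,0.007,0],[0.003,0,0.007,0]]])

```text
time: 6.1
eef_pos: [518.0, 147.4, 204.4]
eef_rot: [2.003, 2.416, 0.01]
force: [-0.3, 7.7, 10.1]
opening: 59.5
grip_force: 38.7
```

drive_tool(targets=[[[0,0,0,0],[0,0,0,0],[0,0,0,0],[0,0,0,0],[0,0,0,0],[0,0,0,0]]], claw=1)

```text
time: 6.6
eef_pos: [515.8, 146.7, 201.0]
eef_rot: [-2.003, -2.42, 0.001]
force: [0.3, 0.2, 0.1]
opening: 85.1
grip_force: 0.0
```

drive_tool(targets=[[[0,0,-0.02,0],[0,0,-0.05,0],[0,0,-0.09,0],[0,0,-0.12,0],[-0.03,0,-0.14,0],[-0.06,0,-0.14,0],[-0.06,0,-0.14,0],[-0.06,0,-0.14,0]]])

```text
time: 7.27
eef_pos: [527.3, 86.9, 341.5]
eef_rot: [2.006, 2.417, 0.001]
force: [-0.6, 0.2, 0.5]
opening: 85.3
grip_force: 0.0
```

```bash
python3 - <<'E'
from h import *
from bench import env,imaging
o=env.observe(); print(o["time"],o["opening"])
w=imaging.read_camera("wrist"); s=imaging.read_camera("side"); np.savez("w4.npz",**w)
a=np.zeros((420,800,3),np.uint8); a[:,:300]=cv2.resize(s["img"][130:214,260:320,::-1],(300,420),interpolation=cv2.INTER_CUBIC); a[:375,300:]=cv2.resize(w["img"][:,:,::-1],(500,375))
cv2.imwrite("pics/p4.png",a)
E
```

```text
7.2667 85.25248452473984
```

View pics/p4.png

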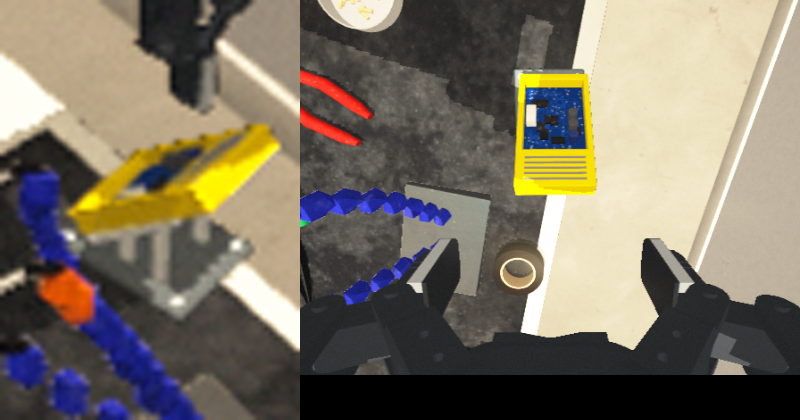

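```bash
python3 - <<'E'
from h import *
c=dict(np.load("w4.npz")); W=cloud(c)
hsv=cv2.cvtColor(c["img"],cv2.COLOR_RGB2HSV)
m=cv2.inRange(hsv,(18,110,70),(36,255,255))|cv2.inRange(hsv,(100,90,30),(130,255,255)); m[:, :235]=0; m[230:]=0;m[:,345:]=0
O=np.array([516.9,136.7,0]); a=np.radians(10.8); B=np.array([[np.cos(a),np.sin(a),0],[-np.sin(a),np.cos(a),0],[0,0,1]])
P=(W[m>0]-O)@B.T; P=P[~np.isnan(P[:,0])]
n=np.array([0,.7071,.7071]); u=np.array([0,-.7071,.7071]); q=P-[0,28,10]
N=q@n; U=q@u; k=(abs(q[:,0])<28)
for lo in range(0,125,8):
    s=k&(U>=lo)&(U<lo+8); 
    if s.sum(): print(lo,s.sum(),np.percentile(N[s],[10,50,90]).round(1))
top=N>11
print("U range on top face",np.percentile(U[top],[0,1,50,99,100]),"x range",np.percentile(q[top,0],[1,99]))
# yaw of carrier: ridge line
top&=U>80; rr=cv2.minAreaRect(np.c_[q[top,0],U[top]].astype(np.float32)); print(rr)
E
```

```text
0 601 [11.  18.8 19.7]
8 780 [ 9.9 11.1 18.6]
16 485 [ 9.4 10.1 17.9]
24 394 [ 9.1  9.9 18.1]
32 380 [ 8.8  9.5 17.7]
40 277 [ 8.5  9.4 17.9]
48 349 [ 8.1  9.  17.3]
56 447 [ 7.9  8.9 17.1]
64 690 [ 7.4  8.5 16.9]
72 221 [ 7.6  8.7 16.8]
80 632 [15.7 16.4 17. ]
88 621 [15.4 16.1 16.7]
96 607 [15.  15.7 16.5]
104 1416 [ 3.5 14.1 15.9]
112 2 [15.8 16.1 16.5]
U range on top face [  1.40145706   3.06459857  84.25714245 111.38280705 112.3346744 ] x range [-23.32870553  35.63964782]
((6.22636604309082, 96.1576919555664), (32.34270477294922, 59.86418914794922), 89.86927032470703)
```

```bash
python3 - <<'E'
from h import *
from bench import env
o=env.observe(); go(o,(527.6,104.1,300-154.7),-79.2+.0)
E
```

```text
shift mm [15.4  4.  40.5] turn 90.0 y now 10.8 j6 -13.4 j1 -2.7 rows 12.7
```

drive_tool(targets=[[[0.017,0.003,0,90],[0.017,0.003,0,90],[0.017,0.003,0,90],[0.017,0.003,0,90],[0.017,0.003,0,90],[0.017,0.003,0,90],[0.017,0.003,0,90],[0.017,0.003,0,90],[0.017,0.003,0,90],[0.017,0.003,0,90],[0.017,0.003,0,90],[0.017,0.003,0,90]]], claw=0.59)

```text
time: 8.37
eef_pos: [526.4, 106.3, 340.2]
eef_rot: [-3.116, -0.398, 0.003]
force: [0.3, 0.9, -0.5]
opening: 50.3
grip_force: 0.0
```

drive_tool(targets=[[[0,0,0,4],[0,0,0.02,4],[0,0,0.04,4],[0,0,0.04,4]]])

```text
time: 8.7
eef_pos: [524.8, 106.2, 296.5]
eef_rot: [-3.126, -0.298, 0.014]
force: [-1.1, -0.1, -0.6]
opening: 50.7
grip_force: 0.0
```

```bash
python3 - <<'E'
from h import *
from bench import env
o=env.observe(); print(o["opening"],o["eef_pos"]); go(o,(527.6,104.1,247-154.7),-79.2)
E
```

```text
50.70215372580627 [524.84056278 106.19539172 296.54096908]
shift mm [ 4.1  3.  49.5] turn 0.1 y now -79.1 j6 78.4 j1 -0.7 rows 1.2
```

drive_tool(targets=[[[0,0,0.02,0],[0,0,0.035,0],[0,0,0.045,0],[0,0,0.05,0],[0,0,0.05,0],[0,0,0.05,0]]])

```text
time: 9.2
eef_pos: [527.1, 105.5, 251.7]
eef_rot: [3.127, 0.297, 0.001]
force: [-0.0, -0.3, 0.2]
opening: 50.2
grip_force: 0.0
```

```bash
python3 - <<'E'
from h import *
from bench import env,imaging
o=env.observe(); print(o["opening"],o["eef_pos"],o["force"]); go(o,(527.6,104.1,247-154.7),-79.2)
w=imaging.read_camera("wrist"); s=imaging.read_camera("side")
a=np.zeros((420,800,3),np.uint8); a[:,:300]=cv2.resize(s["img"][130:214,260:320,::-1],(300,420),interpolation=cv2.INTER_CUBIC); a[:375,300:]=cv2.resize(w["img"][:,:,::-1],(500,375))
cv2.imwrite("pics/p5.png",a)
E
```

```text
50.228656463658936 [527.09575383 105.48336301 251.68226321] [-0.02818075 -0.30179902  0.19520045]
shift mm [0.2 1.4 4.7] turn 0.0 y now -79.2 j6 78.4 j1 -0.8 rows 0.1
```

View pics/p5.png

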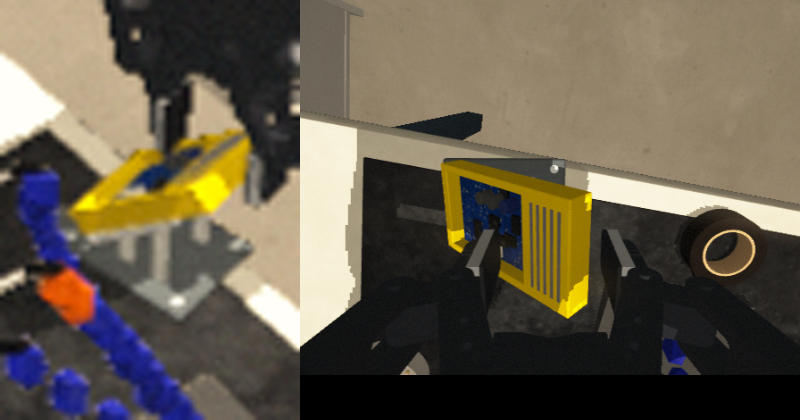

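drive_tool(targets=[[[0,-0.004,0.003,0],[0,-0.008,0.003,0],[0,-0.012,0.001,0],[0,-0.016,-0.001,0],[0,-0.02,-0.004,0],[0,-0.024,-0.006,0],[0,-0.028,-0.009,0],[0,-0.032,-0.011,0],[0,-0.036,-0.014,0],[0,-0.04,-0.016,0],[0,-0.04,-0.016,0]]])

```text
time: 10.22
eef_pos: [519.1, 145.4, 267.4]
eef_rot: [-3.127, -0.297, -0.0]
force: [-0.2, 0.9, -0.1]
opening: 50.0
grip_force: 0.3
```

```bash
python3 - <<'E'
from h import *
from bench import env,imaging
o=env.observe(); print(o["opening"],o["eef_pos"],o["force"])
w=imaging.read_camera("wrist"); s=imaging.read_camera("side")
a=np.zeros((420,800,3),np.uint8); a[:,:300]=cv2.resize(s["img"][130:214,260:320,::-1],(300,420),interpolation=cv2.INTER_CUBIC); a[:375,300:]=cv2.resize(w["img"][:,:,::-1],(500,375))
cv2.imwrite("pics/p6.png",a)
E
```

```text
50.04293762300795 [519.11831134 145.40390133 267.43569912] [-0.24048782  0.90072802 -0.07272228]
```

View pics/p6.png

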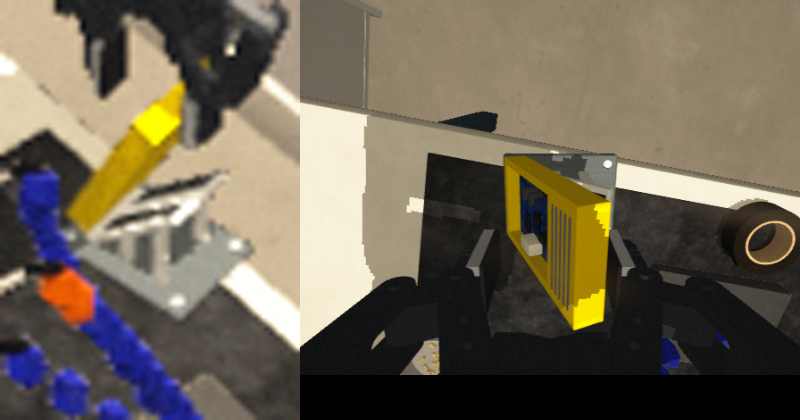

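drive_tool(targets=[[[0,-0.002,0,0],[0,-0.004,0,0],[0,-0.007,-0.001,0],[0,-0.01,-0.001,0],[0,-0.012,-0.002,0],[0,-0.014,-0.002,0],[0,-0.014,-0.002,0]]], claw=0.45)

```text
time: 10.9
eef_pos: [516.6, 158.7, 269.2]
eef_rot: [-3.127, -0.297, 0.0]
force: [0.2, 0.1, -0.4]
opening: 38.6
grip_force: 0.2
```

drive_tool(targets=[[[0,-0.002,0,0],[0,-0.004,-0.001,0],[0,-0.006,-0.002,0],[0,-0.007,-0.002,0],[0,-0.007,-0.002,0]]], claw=0.3)

```text
time: 11.32
eef_pos: [515.4, 165.4, 271.3]
eef_rot: [-3.128, -0.297, -0.0]
force: [-0.3, -0.2, 0.2]
opening: 25.4
grip_force: 0.1
```

```bash
python3 - <<'E'
from h import *
from bench import env,imaging
o=env.observe(); print(o["time"],o["opening"],o["eef_pos"],o["force"])
w=imaging.read_camera("wrist"); s=imaging.read_camera("side")
a=np.zeros((420,800,3),np.uint8); a[:,:300]=cv2.resize(s["img"][130:214,260:320,::-1],(300,420),interpolation=cv2.INTER_CUBIC); a[:375,300:]=cv2.resize(w["img"][:,:,::-1],(500,375))
cv2.imwrite("pics/p7.png",a)
E
```

```text
11.3167 25.394211469516605 [515.39080346 165.41424468 271.29267885] [-0.31239272 -0.22192894  0.20583959]
```

View pics/p7.png

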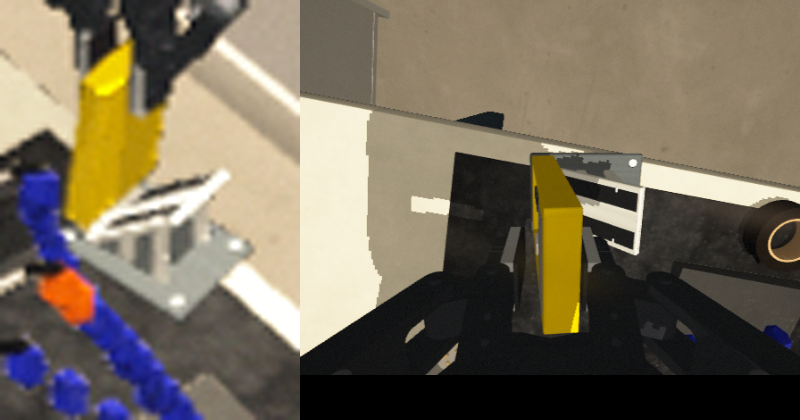

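drive_tool(targets=[[[0,0,0,0],[0,0,0,0],[0,0,0,0],[0,0,0,0],[0,0,0,0]]], claw=0, squeeze=60)

```text
time: 11.83
eef_pos: [515.6, 165.1, 271.5]
eef_rot: [3.128, 0.296, 0.001]
force: [0.2, 0.7, 2.2]
opening: 15.0
grip_force: 60.6
```

drive_tool(targets=[[[0,0,-0.01,0],[0,0,-0.03,0],[0,0,-0.06,0],[0,0,-0.09,0],[0,0,-0.12,0],[0,0,-0.13,0],[0,0,-0.13,0],[0,0,-0.13,0]]], squeeze=80)

```text
time: 12.5
eef_pos: [515.0, 165.1, 400.1]
eef_rot: [3.128, 0.296, -0.002]
force: [0.5, -0.3, -2.9]
opening: 14.7
grip_force: 79.2
```

```bash
python3 - <<'E'
from h import *
from bench import env,imaging
o=env.observe(); print(o["time"],o["opening"],o["eef_pos"],o["force"]); M,p=tool(o)
c=imaging.read_camera("wrist"); np.savez("w8.npz",**c); W=cloud(c)
hsv=cv2.cvtColor(c["img"],cv2.COLOR_RGB2HSV); m=cv2.inRange(hsv,(18,110,40),(36,255,255))>0
T=(W[m]-p)@M; T=T[~np.isnan(T[:,0])]; T=T[(T[:,2]>100)&(T[:,2]<270)&(abs(T[:,0])<60)&(abs(T[:,1])<30)]
print(len(T))
for lo in range(120,260,8):
    q=T[(T[:,2]>=lo)&(T[:,2]<lo+8)]
    if len(q): print(lo,len(q),q.min(0).round(1),np.median(q,0).round(1),q.max(0).round(1))
s=imaging.read_camera("side"); np.savez("s8.npz",**s)
W=cloud(s); hsv=cv2.cvtColor(s["img"],cv2.COLOR_RGB2HSV); m=cv2.inRange(hsv,(22,110,40),(33,255,255))>0; m[:,:250]=0
T=(W[m]-p)@M; T=T[~np.isnan(T[:,0])]; T=T[(abs(T[:,0])<70)&(abs(T[:,1])<50)]
print("side",len(T),np.percentile(T,[0,2,50,98,100],axis=0).round(1))
n=np.linalg.svd(T-T.mean(0))[2]; print(n.round(2))
E
```

```text
12.5 14.690199990209074 [515.01547585 165.14711982 400.14328749] [ 0.48499881 -0.32939834 -2.86854075]
8060
120 1 [ 13.8   8.5 124.9] [ 13.8   8.5 124.9] [ 13.8   8.5 124.9]
128 59 [ -9.7 -12.2 128.7] [  9.2  -8.2 135.2] [ 14.    9.1 136. ]
136 5985 [-28.1  -9.7 136.2] [  5.9  -0.9 142.4] [ 32.4   7.2 144. ]
144 381 [-24.9  -9.3 144. ] [ 31.9  -1.7 147.4] [ 32.5   7.3 152. ]
152 271 [ 30.7  -8.9 152.1] [ 32.   -1.  155.9] [ 32.6   7.1 160. ]
160 225 [ 31.1  -8.9 160.1] [ 32.  -1. 164.] [ 32.4   7.  168. ]
168 197 [ 30.9  -9.  168. ] [ 32.   -1.  171.9] [ 32.6   7.  176. ]
176 156 [ 30.9  -9.  176. ] [ 32.   -1.  179.9] [ 32.3   6.9 183.8]
184 149 [ 31.   -9.2 184. ] [ 31.9  -1.5 187.9] [ 32.4   6.6 192. ]
192 120 [ 31.2  -9.1 192. ] [ 31.9  -1.5 195.9] [ 32.3   6.5 199.9]
200 106 [ 31.1  -9.2 200. ] [ 31.9  -1.1 203.7] [ 32.3   6.3 207.9]
208 100 [ 31.2  -9.3 208. ] [ 31.9  -1.9 211.7] [ 32.3   6.  216. ]
216 86 [ 31.   -9.4 216. ] [ 31.9  -1.6 220.1] [ 32.3   5.8 223.8]
224 74 [ 31.3  -9.4 224. ] [ 31.9  -1.7 228.6] [ 32.3   5.8 231.9]
232 63 [ 31.4  -9.1 232.2] [ 31.9  -1.1 236.6] [ 32.2   5.7 240. ]
240 61 [ 31.5  -9.4 240. ] [ 31.9  -2.4 243.9] [ 32.1   5.2 247.4]
248 26 [ 31.1  -9.6 248.1] [ 31.8  -2.1 250.6] [ 32.    5.9 251.5]
side 612 [[-33.3 -19.  130.6]
 [-32.3  -6.4 144.8]
 [-19.2   7.9 201.1]
 [ 23.3  10.5 251.2]
 [ 30.1  35.5 255.7]]
[[-0.14 -0.03 -0.99]
 [ 0.98  0.12 -0.15]
 [ 0.12 -0.99  0.01]]
```

```bash
python3 - <<'E'
from h import *
from bench import env
o=env.observe(); go(o,(400,-268,410-154.7),-94)
E
```

```text
shift mm [-193.2  403.9  -10.9] turn 14.8 y now -79.2 j6 84.9 j1 5.8 rows 10.9
```

drive_tool(targets=[[[-0.005,0.01,-0.01,1],[-0.015,0.03,-0.01,2],[-0.03,0.06,-0.01,3],[-0.045,0.09,-0.01,4],[-0.06,0.125,-0.01,5],[-0.075,0.16,-0.01,6],[-0.095,0.2,-0.01,7],[-0.115,0.24,-0.01,9],[-0.135,0.28,-0.01,10],[-0.155,0.32,-0.01,12],[-0.17,0.355,-0.01,13],[-0.183,0.38,-0.01,14]]])

```text
time: 13.6
eef_pos: [405.3, -244.8, 410.5]
eef_rot: [-3.14, 0.092, 0.002]
force: [0.9, 0.2, -2.0]
opening: 14.7
grip_force: 79.3
```

drive_tool(targets=[[[-0.01,0.018,0,0.8],[-0.014,0.022,0,0.8],[-0.016,0.022,0,0.8],[-0.016,0.022,0,0.8],[-0.016,0.022,0,0.8]]])

```text
time: 14.02
eef_pos: [390.0, -262.5, 410.8]
eef_rot: [-3.139, 0.107, 0.001]
force: [-0.4, 0.1, -1.3]
opening: 15.0
grip_force: 79.1
```

```bash
python3 - <<'E'
from h import *
from bench import env,imaging
o=env.observe(); print(o["time"],o["opening"],o["eef_pos"]); M,p=tool(o)
go(o,(400,-268,410-154.7),-94)
c=imaging.read_camera("wrist"); np.savez("w9.npz",**c); W=cloud(c); np.save("M9.npy",np.c_[M,p])
T=((W.reshape(-1,3)-p)@M); w=W.reshape(-1,3)
# height map around rack: tool x 50..150, tool y -110..60
k=~np.isnan(w[:,0])&(T[:,0]>45)&(T[:,0]<160)&(T[:,1]>-120)&(T[:,1]<70)
H={}
for x,y,z in np.c_[T[k][:,:2],w[k][:,2]]: H.setdefault((int(x//6),int(y//6)),[]).append(z)
for ix in range(26,7,-1): print(f"{ix*6:4d}"," ".join(f"{np.median(H[(ix,iy)]):4.0f}" if (ix,iy) in H else "   ." for iy in range(-20,12)))
print("     "," ".join(f"{iy*6:4d}" for iy in range(-20,12)))
hsv=cv2.cvtColor(c["img"],cv2.COLOR_RGB2HSV); g=(cv2.inRange(hsv,(40,120,60),(80,255,255))>0); 
q=T.reshape(W.shape)[g]; z=W[g][:,2]; j=(q[:,0]>40)&(q[:,0]<170)&(abs(q[:,1])<60)&(z<40); print("green",j.sum(),np.percentile(q[j],[1,50,99],axis=0).round(1) if j.sum() else 0, np.median(z[j]) if j.sum() else 0)
E
```

```text
14.0167 14.985757787747406 [ 389.96221662 -262.46216216  410.79033586]
shift mm [10.5  5.   0.8] turn 0.1 y now -93.9 j6 46.1 j1 -47.8 rows 0.3
 156    .    .    .    .    .   10   12   12    .    .    .    .    .    .   12   13   13   12    .    .    .    .    .   12   -1   -2   -2   -2   -1   -2   -2   -2
 150    .    .    .    .   58   58   58   13    .    .    .    .    .   58   58   13   13   13   51   59   58   58   59   14   10   -2   -2   -2   -2   -2   -2   -2
 144    .    .    .    .    .   56   53   32   13    .    .    .    .   56   52   13   13   14   51   50   46   49   52   59   11   -2   -2   -2   -2   -2   -1   -1
 138    .    .    .  122  123  123   94   33   60    .    .  123  123  123   83   55   13   59   55   13   13   13   55   60   12    1    1    1    1    1    1    1
 132    .    .    .  122  123  123   98   33   59    .    .  123  123  123   85   35   13   59   56   13   19   13   55   60   12    1    1    1    1    1    1    1
 126    .    .    .  122  123  123   98   35   60    .    .  123  123  123   85   57   13   59   55   13   20   13   55   60   10  
[... 1737 characters left out ...]
1    1    1    1    1    1    1    1    1    1    1    1    1    1    1    1    1    1    1    1    1    1    1
  54    1    1    1    1    1    1    1    1    1    1    1    1    1    1    1    1    1    1    1    1    1    1    1    1    1    1    1    1    1    1    1    1
  48    1    1    1    1    1    1    1    1    1    1    1    1    1    1    1    1    1    1    1    1    1    1    1    1    1    1    1    0    1    1    1    1
      -120 -114 -108 -102  -96  -90  -84  -78  -72  -66  -60  -54  -48  -42  -36  -30  -24  -18  -12   -6    0    6   12   18   24   30   36   42   48   54   60   66
green 374 [[ 87.9  -3.7 389.7]
 [114.1   6.2 397.1]
 [138.8   9.9 399. ]] 13.630298637563696
```

```bash
python3 - <<'E'
from h import *
c=dict(np.load("w9.npz")); W=cloud(c); A=np.load("M9.npy"); M,p=A[:,:3],A[:,3]
w=W.reshape(-1,3); T=(w-p)@M; z=w[:,2]
def rect(k,n):
    r=cv2.minAreaRect(T[k][:,:2].astype(np.float32)); print(n,k.sum(),r)
reg=(T[:,0]>64)&(T[:,0]<158)&(T[:,1]>-22)&(T[:,1]<28)
bar=reg&(z>17)&(z<23)&(T[:,0]>85)&(T[:,0]<140)&(T[:,1]>-6)&(T[:,1]<12); rect(bar,"bar"); print(np.percentile(T[bar],[2,50,98],axis=0))
rect(reg&(z>50)&(z<66),"lips"); rect(reg&(z>56)&(z<66),"lip tops")
rect(reg&(z>10)&(z<16)&(T[:,0]>82)&(T[:,0]<146)&(T[:,1]>-12)&(T[:,1]<16),"floor")
# line fits: inner side lip boundary per x-bin
for lo in range(86,142,8):
    s=reg&(T[:,0]>=lo)&(T[:,0]<lo+8); h=s&(z>50); y=T[h][:,1]
    f=T[s&(z>10)&(z<23)&(T[:,1]>-11)&(T[:,1]<17)][:,1]
    print(lo,"neg lip",y[y<2].min().round(1),y[y<2].max().round(1),"pos lip",y[y>2].min().round(1),y[y>2].max().round(1),"floor",f.min().round(1),f.max().round(1))
for lo in (-6,0,6):
    s=reg&(T[:,1]>=lo)&(T[:,1]<lo+6)&(z>50); x=T[s][:,0]; print(lo,"x lo",x[x<110].min().round(1),x[x<110].max().round(1),"x hi",x[x>110].min().round(1),x[x>110].max().round(1))
# stored carriers tops
for a,b in((-110,-75),(-65,-35)): rect((z>118)&(z<128)&(T[:,1]>a)&(T[:,1]<b)&(T[:,0]>70)&(T[:,0]<160),"stored")
# held carrier now
hsv=cv2.cvtColor(c["img"],cv2.COLOR_RGB2HSV).reshape(-1,3); m=cv2.inRange(hsv[None],(18,110,40),(36,255,255))[0]>0
for a,b in((150,160),(170,190),(200,220),(235,252)):
    q=T[m&(T[:,2]>a)&(T[:,2]<b)&(abs(T[:,0])<45)&(abs(T[:,1])<30)]; print(a,len(q),np.percentile(q[:,:2],[1,99],axis=0).round(1).tolist(), q[:,2].max())
E
```

```text
bar 416 ((113.01651763916016, 3.0826497077941895), (7.806825637817383, 43.35862731933594), 89.95591735839844)
[[ 92.24838028  -0.83025637 389.15133494]
 [114.2162655    3.01316456 390.79495471]
 [133.84042955   6.89769442 392.43964208]]
lips 2017 ((113.05165100097656, 3.0189571380615234), (34.884544372558594, 77.48379516601562), 89.98226165771484)
lip tops 1126 ((113.05165100097656, 3.0189571380615234), (34.884544372558594, 77.48379516601562), 89.98226165771484)
floor 917 ((113.7651596069336, 0.3690328598022461), (63.46763610839844, 24.270713806152344), 0.2922704219818115)
86 neg lip -14.0 -7.1 pos lip 12.6 20.3 floor -5.8 12.4
94 neg lip -14.0 -7.0 pos lip 12.5 20.2 floor -5.8 12.3
102 neg lip -13.8 -7.0 pos lip 12.4 20.0 floor -5.8 12.1
110 neg lip -13.8 -7.0 pos lip 12.4 19.8 floor -5.8 12.1
118 neg lip -13.7 -6.9 pos lip 13.0 20.5 floor -5.8 12.6
126 neg lip -14.4 -6.9 pos lip 12.8 20.3 floor -5.7 12.6
134 neg lip -14.4 -6.8 pos lip 12.8 20.2 floor -5.7 12.6
-6 x lo 74.3 80.4 x hi 145.3 151.8
0 x lo 74.3 80.4 x hi 144.9 151.7
6 x lo 74.3 80.4 x hi 144.8 151.7
stored 2288 ((112.7840576171875, -88.6951675415039), (58.27949905395508, 16.910930633544922), 1.0010688304901123)
stored 2157 ((112.353759765625, -43.06376647949219), (57.2674560546875, 16.201576232910156), 0.30827704071998596)
150 340 [[31.0, -9.0], [32.2, 6.5]] 159.9788951710503
170 413 [[30.9, -9.2], [32.0, 6.3]] 189.96358243429333
200 243 [[31.1, -9.5], [31.9, 5.9]] 219.8854893849505
235 127 [[31.2, -9.7], [31.8, 5.6]] 251.8626931364919
```

drive_tool(targets=[[[0.02,0.001,0,0],[0.05,0.003,0,0],[0.08,0.005,0,0],[0.1,0.0057,0,0],[0.11,0.0057,0.01,0],[0.111,0.0057,0.03,0],[0.111,0.0057,0.05,0],[0.111,0.0057,0.065,0],[0.111,0.0057,0.073,0],[0.111,0.0057,0.073,0],[0.111,0.0057,0.073,0],[0.111,0.0057,0.073,0]]])

```text
time: 15.07
eef_pos: [500.7, -276.8, 339.7]
eef_rot: [3.138, -0.108, 0.003]
force: [-0.3, -0.2, -1.1]
opening: 15.0
grip_force: 79.1
```

```bash
cat > m.py <<'E'
from h import *
from bench import env,imaging
o=env.observe(); print(o["time"],o["opening"],o["eef_pos"],o["force"]); M,p=tool(o)
c=imaging.read_camera("wrist"); np.savez("w10.npz",**c); W=cloud(c); w=W.reshape(-1,3); T=(w-p)@M; z=w[:,2]
hsv=cv2.cvtColor(c["img"],cv2.COLOR_RGB2HSV).reshape(-1,3); m=cv2.inRange(hsv[None],(18,110,40),(36,255,255))[0]>0
for a,b in((150,165),(200,220),(240,256)):
    q=T[m&(T[:,2]>a)&(T[:,2]<b)&(abs(T[:,0])<45)&(abs(T[:,1])<30)]; print(a,len(q),np.percentile(q[:,:2],[1,99],axis=0).round(1).tolist() if len(q) else 0)
reg=~m&(T[:,1]>-30)&(T[:,1]<30)&(z>52)&(z<66)
for lo in range(-34,44,6):
    s=reg&(T[:,0]>=lo)&(T[:,0]<lo+6); y=T[s][:,1]
    if len(y): print(lo,len(y),[ (round(float(v.min()),1),round(float(v.max()),1)) for v in (y[y<-4],y[y>4]) if len(v)])
for lo in (-6,-2,2,6):
    x=T[reg&(T[:,1]>=lo)&(T[:,1]<lo+4)][:,0]; 
    if len(x): print("end lip",lo,x.min().round(1),x.max().round(1))
E
python3 m.py
```

```text
15.0667 14.967792836111368 [ 500.71102391 -276.80406825  339.65651485] [-0.28600628 -0.24257382 -1.07959107]
150 485 [[31.0, -9.0], [32.1, 6.4]]
200 246 [[31.0, -9.5], [31.9, 5.8]]
240 92 [[31.1, -9.7], [31.8, 5.4]]
-34 12 [(-21.8, -19.4)]
-28 29 [(-21.8, -19.4)]
-22 31 [(-21.7, -18.6)]
-16 40 [(-21.6, -17.8)]
-10 46 [(-21.4, -16.9)]
-4 66 [(-21.3, -16.1), (11.9, 12.8)]
2 95 [(-21.9, -15.4), (10.4, 12.7)]
8 117 [(-21.8, -14.6), (9.6, 12.6)]
14 133 [(-21.7, -14.4), (8.1, 12.5)]
20 153 [(-21.5, -14.4), (5.9, 13.1)]
26 174 [(-21.3, -14.3), (5.9, 13.1)]
32 184 [(-21.2, -4.5), (4.3, 12.9)]
38 68 [(-13.2, -4.5), (4.2, 5.0)]
end lip -6 33.4 39.6
end lip -2 33.4 39.7
end lip 2 25.1 39.6
end lip 6 12.0 37.2
```

drive_tool(targets=[[[-0.0008,-0.0019,0,0],[-0.0008,-0.0019,0,0],[-0.0008,-0.0019,0.008,0],[-0.0008,-0.0019,0.014,0],[-0.0008,-0.0019,0.018,0],[-0.0008,-0.0019,0.022,0],[-0.0008,-0.0019,0.026,0],[-0.0008,-0.0019,0.03,0],[-0.0008,-0.0019,0.034,0],[-0.0008,-0.0019,0.036,0],[-0.0008,-0.0019,0.036,0]]])

```text
time: 16.03
eef_pos: [499.4, -274.8, 301.5]
eef_rot: [-3.139, 0.109, 0.001]
force: [0.3, 0.6, -3.1]
opening: 15.0
grip_force: 79.1
```

```bash
python3 m.py; python3 -c "
from bench import env;print(env.observe()['wrist_torque'])"
```

```text
16.0333 14.966538950473984 [ 499.37416951 -274.8157495   301.48873837] [ 0.30516554  0.62989553 -3.09518234]
150 492 [[31.0, -9.0], [32.2, 6.4]]
200 241 [[30.9, -9.5], [31.9, 5.8]]
240 124 [[-4.9, -16.0], [31.8, 12.0]]
-22 47 [(-19.5, -16.8), (13.7, 15.1)]
-16 61 [(-19.4, -16.7), (13.7, 15.1)]
-10 64 [(-19.4, -16.5), (13.5, 14.9)]
-4 93 [(-19.2, -15.2), (12.2, 15.5)]
2 126 [(-19.0, -14.6), (11.5, 15.4)]
8 157 [(-18.8, -13.3), (9.6, 15.2)]
14 205 [(-19.4, -12.5), (8.3, 15.1)]
20 221 [(-19.3, -11.9), (8.2, 15.7)]
26 231 [(-19.1, -11.8), (8.2, 15.5)]
32 231 [(-18.9, -4.0), (4.2, 15.3)]
38 221 [(-14.9, -4.0), (4.0, 11.2)]
end lip -6 36.3 42.3
end lip -2 35.6 42.3
end lip 2 35.6 42.4
end lip 6 13.4 42.2
[-0.04271474  0.01106595  0.01103268]
```

drive_tool(targets=[[[0.0007,0,0,0],[0.0013,0,0,0],[0.0013,0,0.004,0],[0.0013,0,0.008,0],[0.0013,0,0.012,0],[0.0013,0,0.016,0],[0.0013,0,0.02,0],[0.0013,0,0.023,0],[0.0013,0,0.025,0],[0.0013,0,0.025,0]]])

```text
time: 16.92
eef_pos: [500.6, -274.9, 276.5]
eef_rot: [-3.139, 0.109, 0.001]
force: [-0.2, 0.8, -3.1]
opening: 14.2
grip_force: 79.1
```

drive_tool(targets=[[[0,0,0.003,0],[0,0,0.005,0],[0,0,0.007,0],[0,0,0.009,0],[0,0,0.01,0],[0,0,0.011,0],[0,0,0.012,0],[0,0,0.013,0],[0,0,0.013,0]]], squeeze=110)

```text
time: 17.67
eef_pos: [501.2, -275.2, 265.6]
eef_rot: [3.139, -0.109, 0.001]
force: [-3.1, 1.4, 5.9]
opening: 14.4
grip_force: 110.4
```

drive_tool(targets=[[[0,0,0.001,0],[0,0,0.002,0],[0,0,0.003,0],[0,0,0.004,0],[0,0,0.005,0],[0,0,0.005,0]]])

```text
time: 18.17
eef_pos: [502.0, -275.9, 265.6]
eef_rot: [3.139, -0.107, -0.001]
force: [-13.1, 9.1, 33.9]
opening: 14.3
grip_force: 114.7
```

drive_tool(targets=[[[0,0,-0.002,0],[0,0,-0.003,0],[0,0,-0.003,0]]])

```text
time: 18.42
eef_pos: [501.6, -275.7, 265.5]
eef_rot: [3.138, -0.108, 0.003]
force: [-4.7, 3.5, 14.8]
opening: 14.6
grip_force: 111.4
```

drive_tool(targets=[[[0,0,0,0],[0,0,0,0],[0,0,0,0],[0,0,0,0],[0,0,0,0]]], claw=0.35, squeeze=20)

```text
time: 18.83
eef_pos: [500.7, -275.0, 261.9]
eef_rot: [-3.139, 0.109, 0.001]
force: [-0.3, -0.0, -0.5]
opening: 29.6
grip_force: 0.0
```

drive_tool(targets=[[[0,0,-0.01,0],[0,0,-0.03,0],[0,0,-0.06,0],[0,0,-0.1,0],[-0.03,0,-0.13,0],[-0.07,0,-0.14,0],[-0.1,0,-0.14,0],[-0.1,0,-0.14,0],[-0.1,0,-0.14,0]]])

```text
time: 19.58
eef_pos: [400.2, -267.9, 403.1]
eef_rot: [3.138, -0.111, 0.002]
force: [0.1, -0.5, 0.5]
opening: 30.0
grip_force: 0.0
```

```bash
python3 - <<'E'
from h import *
from bench import env,imaging
o=env.observe(); print(o["time"],o["eef_pos"],o["force"]); M,p=tool(o)
c=imaging.read_camera("wrist"); W=cloud(c); w=W.reshape(-1,3); T=(w-p)@M; z=w[:,2]
hsv=cv2.cvtColor(c["img"],cv2.COLOR_RGB2HSV).reshape(-1,3); m=cv2.inRange(hsv[None],(18,110,40),(36,255,255))[0]>0
k=(T[:,0]>50)&(T[:,0]<170)&(z>110)&(z<140)
for n,a,b in(("A",-115,-72),("B",-70,-28),("free",-22,28)):
    q=k&(T[:,1]>a)&(T[:,1]<b); print(n,q.sum(),np.percentile(z[q],[10,50,90]).round(1),cv2.minAreaRect(T[q][:,:2].astype(np.float32)),"yellow frac",m[q].mean())
E
```

```text
19.5833 [ 400.15989693 -267.94638617  403.09969293] [ 0.11871862 -0.51374988  0.53889376]
A 2799 [116.4 122.9 123.9] ((102.59646606445312, -94.24883270263672), (59.48910140991211, 16.732192993164062), 0.4863901138305664) yellow frac 0.0
B 2532 [121.2 122.9 123.8] ((102.35942077636719, -48.60490417480469), (60.285400390625, 16.396799087524414), 0.17444129288196564) yellow frac 0.0
free 2338 [122.1 123.1 124. ] ((103.4400863647461, -0.933258056640625), (16.241634368896484, 59.8757209777832), 89.35469818115234) yellow frac 0.9935842600513259
```

```bash
python3 -c "
from bench import env;print(env.close_job())"
```

```text
the job is handed in; nothing more can be done
None
```

I laid the carrier on the rest, let go, took it again by its ribbed end and pressed it home in the free slot. Its top stands level with the stored carriers (123.1 mm against 122.9 mm), which still stand in their slots. I never touched the tape roll or the tin. The job was handed in at about 20 s; no verdict came back, and I judged the bar flush from that height and the press force, not from a view of the bar.

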